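Clear down the tilting photoreactor and shelve its sample jars

ROBOT

A 6-joint arm with a two-finger parallel gripper is mounted at the origin on the work surface. World frame = base frame: x ahead of the robot, y to its left, z up, the work surface at z = 0. Lengths are in m, angles in rad, forces in N, time in s.
With the tool pointing down it reaches from about 0.425 to 0.95 m from the base axis. Payload 3.5 kg.
Tool frame: the origin (TCP) lies on the centre line of the jaws, within the pads' length; the fingertips stand 19 mm ahead of it and the grasp point (between the pads) is the TCP; z points along the fingers, y is the line along which they close (so a half turn about z gives the same grasp; the last joint's range is limited). The gripper opens to 85 mm and grips with 20 to 120 N. Pads are 22 mm wide; open, the fingers measure 114 mm over their backs; the gripper's body (76 mm by 85 mm) begins 54 mm behind the grasp point. The pads swing forward as they close: fully open they stand 13 mm farther back than shut.
Start: joints at [-1.329, 0.286, 1.577, -0, 1.279, -0.15], TCP at [0.258, -0.624, 0.25] pointing down, gripper open.
Joint ranges: [-2.77, 2.77], [-0.9, 2.22], [0.21, 2.48], [-1.53, 4.67], [0.24, 2.81], [-2.84, 2.84]. Speed limits (rad/s): [2.79, 2.79, 3.14, 3.14, 3.14, 3.14].

INTERFACE

Orientations are given as a unit quaternion [x, y, z, w].
In Python, from plant import ctrl, imaging gives the robot as it stands. The module is installed in compiled form; this text tells all that it offers.
- The arm moves only by the shell command python3 -m handwheel 'ROWS' [OPENING] [FORCE]. ROWS is JSON, one flat list of numbers, 6 for each row, row after row: the shift along the world's x, y, z in units of 150 mm (1.0 is 150 mm), then the turn, a rotation vector about the world's x, y, z in units of 90 degrees (1.0 is 90 degrees). In form: [tx, ty, tz, rx, ry, rz, tx, ty, tz, rx, ry, rz, ...]. A call has 1 to 5 rows; each row shifts and turns the commanded pose from where the row before left it; what a row does not reach is not made up. A row lasts 1/12 s, in which the tool goes at most 41.7 mm and 7.16 degrees, less where a joint would pass 70% of its speed; a pose out of reach is approached as far as the arm can. A call with a number of a shift or a turn outside -1 to 1 is refused whole. A call with a gripper value outside its range is refused whole. OPENING is the opening, from 0 (shut) to 1 (fully open), set as the call begins (- or left out, the last holds). The fingers move at their own pace and stop on an object; FORCE is the grip in N (left out, the last holds). Time passes only in rows, so rows that do not move let the fingers close. It gives the time, the measured TCP pose, the force, the opening and the grip force at its end, in the units of the state.
- ctrl.get_state(): the state, without advancing time (a new reading comes with each control period).
- imaging.read_camera(name): name is "scene" or "top"; returns (picture, depth): 384x512x3 uint8, blue, green, red; 384x512 float32, m along the optical axis (not along the pixel's ray), 0 where there is no reading.
- imaging.get_calibration(name): a dict with "fovy" (degrees; the focal length in pixels is half the picture's height over the tangent of half this angle, whatever the lens; pixels are square), "cx", "cy" (the principal point, pixels), "distortion" ([k1, k2, p1, p2, k3] as OpenCV has them; the pictures are not rectified), "R" (3x3) and "t" (3): a world point X has camera coordinates R X + t. Camera axes: x right, y down, z forward; pixel columns grow to the right and rows downward; lengths in m; the calibration is good to about 2 mm. A picture is of the moment at which its call begins. get_calibration takes no time and is no camera call.
- ctrl.sign_off(): hands the job in; it is judged then, once.
The state is a dict: "time": time; "qpos": joint angles; "dq": joint speeds; "joint_efforts": joint torques, N m; "eef_pos": TCP position; "tcp_rot": TCP orientation; "contact_force": force on the tool from outside, world axes, zero at the start; "wrist_torque": the same for the moment, N m; "opening": opening from 0.0 (shut) to 1.0 (fully open); "finger_force": force on a finger pad.
Only numpy, scipy, OpenCV 4.12 (cv2) and the standard library are available. Lean on these libraries where they do the work, as an engineer would, in place of code of your own. Each camera call takes 0.05 s, during which the arm holds its last target. There are 200 camera calls.

TASK

The run is over: tip the glass reactor vessel right over by its blue handle, slowly, so that all four ceramic pieces drop into the white tray below it, then swing it back fully upright, and line up all the amber sample jars of the run side by side on the white shelf, standing, one centred on each marked circle, starting at the red circle and leaving no gap. The jars are thin glass: handle them gently, squeeze them with no more than about 30 N per finger, and set them down softly on the shelf rather than dropping them. Leave the beaker, spatula and timer where they are.

Things in the scene. Friction and masses are not known exactly. Their poses are not given: they have to be found in the camera images.
- reactor: Fixed reactor stand: open white tray (rim 62 mm above the table, floor 10 mm) and two aluminium posts, 164 mm high, at y = +-98 mm that carry the vessel between them. Origin on the table midway between the posts; x points the way the vessel tips, y along the hinge. The tray reaches from x = -70 to +200 mm and y = +-80 mm in this frame.
- hinge (a point): Point on the vessel's hinge axis, midway between the posts, 150 mm above the table. The hinge axis is the reactor's y axis; axes as the reactor's.
- vessel (a joint): Tilt of vessel, rad: 0 upright, growing as it tips to the reactor's +x, stop at 2.5; the pieces slide out between about 1.7 and 2.4. Open clear glass cup 110 mm tall, 80 mm wide at the foot, 100 mm at the mouth, its foot 45 mm below the hinge axis. The hinge is stiff (friction 0.25 N m) and stays where left. Never swing faster than 1.5 rad/s.
- handle (a point): Centre of the vessel's blue handle: round bar 14 mm thick, parallel to the hinge axis, 130 mm from it, held by arms at y = +-70 mm, its middle 110 mm free. Vessel upright: 113 mm to the reactor's -x side of the hinge axis and 65 mm above it; tipping swings the bar up, over the hinge and down on the +x side; it can turn in a pinching grip.
- piece1: Terracotta-coloured ceramic cylinder 27 mm across and 24 mm tall, about 25 g; it starts inside the vessel. Origin at the centre of its underside.
- piece2: Terracotta-coloured ceramic cylinder 27 mm across and 24 mm tall, about 25 g; it starts inside the vessel. Origin at the centre of its underside.
- piece3: Terracotta-coloured ceramic cylinder 27 mm across and 24 mm tall, about 25 g; it starts inside the vessel. Origin at the centre of its underside.
- piece4: Terracotta-coloured ceramic cylinder 27 mm across and 24 mm tall, about 25 g; it starts inside the vessel. Origin at the centre of its underside.
- shelf: Fixed low white shelf: board 150 mm (x) by 400 mm (y), its top 60 mm above the table, with a 12 mm high, 6 mm thick strip round its edge. Origin on the table under its centre; the row of marked circles runs along y through the centre.
- place1 (a point): Centre of the red ring: the first place, at the shelf's +y end. Ring 64 mm across, on the board's top surface; rings are 74 mm apart along the shelf's y.
- place2 (a point): Centre of blue ring number 2 counted from the red one (red = 1). Ring 64 mm across, on the board's top surface; rings are 74 mm apart along the shelf's y.
- place3 (a point): Centre of blue ring number 3 counted from the red one (red = 1). Ring 64 mm across, on the board's top surface; rings are 74 mm apart along the shelf's y.
- place4 (a point): Centre of blue ring number 4 counted from the red one (red = 1). Ring 64 mm across, on the board's top surface; rings are 74 mm apart along the shelf's y.
- place5 (a point): Centre of blue ring number 5 counted from the red one (red = 1). Ring 64 mm across, on the board's top surface; rings are 74 mm apart along the shelf's y.
- jar1: Amber glass sample jar with orange cap, 60 mm across, 74 mm tall (cap: top 18 mm, 54 mm across), 0.2 to 0.33 kg, heavy-based, standing; origin at the centre of its underside, z up its axis. Thin glass: more than 45 N per finger, or a hard knock, cracks it. Three to five jars are present (None: absent or held).
- jar2: Amber glass sample jar with orange cap, 60 mm across, 74 mm tall (cap: top 18 mm, 54 mm across), 0.2 to 0.33 kg, heavy-based, standing; origin at the centre of its underside, z up its axis. Thin glass: more than 45 N per finger, or a hard knock, cracks it. Three to five jars are present (None: absent or held).
- jar3: Amber glass sample jar with orange cap, 60 mm across, 74 mm tall (cap: top 18 mm, 54 mm across), 0.2 to 0.33 kg, heavy-based, standing; origin at the centre of its underside, z up its axis. Thin glass: more than 45 N per finger, or a hard knock, cracks it. Three to five jars are present (None: absent or held).
- jar4: Amber glass sample jar with orange cap, 60 mm across, 74 mm tall (cap: top 18 mm, 54 mm across), 0.2 to 0.33 kg, heavy-based, standing; origin at the centre of its underside, z up its axis. Thin glass: more than 45 N per finger, or a hard knock, cracks it. Three to five jars are present (None: absent or held).
- jar5: Amber glass sample jar with orange cap, 60 mm across, 74 mm tall (cap: top 18 mm, 54 mm across), 0.2 to 0.33 kg, heavy-based, standing; origin at the centre of its underside, z up its axis. Thin glass: more than 45 N per finger, or a hard knock, cracks it. Three to five jars are present (None: absent or held).
- beaker: Empty clear glass beaker 72 mm wide, 95 mm tall; leave it alone. Origin under its centre.
- spatula: Spatula 180 mm long lying on the table; leave it alone.
- timer: Yellow timer 60 x 80 x 25 mm; leave it alone. Origin under its centre.

How it is judged:
On the way, in this order (a step that is already met when the one before it is completed fails the run):
1. all four ceramic pieces lie in the tray (z of piece1 in the frame of reactor between 0 and 0.055 m and x of piece1 in the frame of reactor between -0.07 and 0.2 m and y of piece1 in the frame of reactor between -0.08 and 0.08 m and z of piece2 in the frame of reactor between 0 and 0.055 m and x of piece2 in the frame of reactor between -0.07 and 0.2 m and y of piece2 in the frame of reactor between -0.08 and 0.08 m and z of piece3 in the frame of reactor between 0 and 0.055 m and x of piece3 in the frame of reactor between -0.07 and 0.2 m and y of piece3 in the frame of reactor between -0.08 and 0.08 m and z of piece4 in the frame of reactor between 0 and 0.055 m and x of piece4 in the frame of reactor between -0.07 and 0.2 m and y of piece4 in the frame of reactor between -0.08 and 0.08 m), for 0.2 s.
2. the vessel is swung back upright (value of joint vessel below 0.08 rad), for 0.2 s.
At the end, for the whole second after the job is handed in: All four pieces lie in the tray; the vessel is upright within 0.08 rad; every jar present stands upright (within 0.1 rad), at rest and released on the shelf, its centre within 12 mm of a marked circle's centre, the circles being filled from the red one on without a gap (all of step 1 and value of joint vessel below 0.08 rad and (horizontal distance between jar1 and place1 below 0.012 m or (horizontal distance between jar1 and place2 below 0.012 m and horizontal distance between any of jar2, jar3, jar4, jar5 and place1 below 0.012 m) or (horizontal distance between jar1 and place3 below 0.012 m and horizontal distance between any of jar2, jar3, jar4, jar5 and place2 below 0.012 m) or (horizontal distance between jar1 and place4 below 0.012 m and horizontal distance between any of jar2, jar3, jar4, jar5 and place3 below 0.012 m) or (horizontal distance between jar1 and place5 below 0.012 m and horizontal distance between any of jar2, jar3, jar4, jar5 and place4 below 0.012 m)) and angle between each of jar1, jar2, jar3, jar4, jar5's own z axis and vertical below 0.1 rad and linear speed of each of jar1, jar2, jar3, jar4, jar5 below 0.02 m/s and z of jar1 in the frame of shelf between 0.055 and 0.066 m and (horizontal distance between jar2 and place1 below 0.012 m or (horizontal distance between jar2 and place2 below 0.012 m and horizontal distance between any of jar1, jar3, jar4, jar5 and place1 below 0.012 m) or (horizontal distance between jar2 and place3 below 0.012 m and horizontal distance between any of jar1, jar3, jar4, jar5 and place2 below 0.012 m) or (horizontal distance between jar2 and place4 below 0.012 m and horizontal distance between any of jar1, jar3, jar4, jar5 and place3 below 0.012 m) or (horizontal distance between jar2 and place5 below 0.012 m and horizontal distance between any of jar1, jar3, jar4, jar5 and place4 below 0.012 m)) and z of jar2 in the frame of shelf between 0.055 and 0.066 m and (horizontal distance between jar3 and place1 below 0.012 m or (horizontal distance between jar3 and place2 below 0.012 m and horizontal distance between any of jar1, jar2, jar4, jar5 and place1 below 0.012 m) or (horizontal distance between jar3 and place3 below 0.012 m and horizontal distance between any of jar1, jar2, jar4, jar5 and place2 below 0.012 m) or (horizontal distance between jar3 and place4 below 0.012 m and horizontal distance between any of jar1, jar2, jar4, jar5 and place3 below 0.012 m) or (horizontal distance between jar3 and place5 below 0.012 m and horizontal distance between any of jar1, jar2, jar4, jar5 and place4 below 0.012 m)) and z of jar3 in the frame of shelf between 0.055 and 0.066 m and (horizontal distance between jar4 and place1 below 0.012 m or (horizontal distance between jar4 and place2 below 0.012 m and horizontal distance between any of jar1, jar2, jar3, jar5 and place1 below 0.012 m) or (horizontal distance between jar4 and place3 below 0.012 m and horizontal distance between any of jar1, jar2, jar3, jar5 and place2 below 0.012 m) or (horizontal distance between jar4 and place4 below 0.012 m and horizontal distance between any of jar1, jar2, jar3, jar5 and place3 below 0.012 m) or (horizontal distance between jar4 and place5 below 0.012 m and horizontal distance between any of jar1, jar2, jar3, jar5 and place4 below 0.012 m)) and z of jar4 in the frame of shelf between 0.055 and 0.066 m and (horizontal distance between jar5 and place1 below 0.012 m or (horizontal distance between jar5 and place2 below 0.012 m and horizontal distance between any of jar1, jar2, jar3, jar4 and place1 below 0.012 m) or (horizontal distance between jar5 and place3 below 0.012 m and horizontal distance between any of jar1, jar2, jar3, jar4 and place2 below 0.012 m) or (horizontal distance between jar5 and place4 below 0.012 m and horizontal distance between any of jar1, jar2, jar3, jar4 and place3 below 0.012 m) or (horizontal distance between jar5 and place5 below 0.012 m and horizontal distance between any of jar1, jar2, jar3, jar4 and place4 below 0.012 m)) and z of jar5 in the frame of shelf between 0.055 and 0.066 m); the robot touches nothing.
It fails at once if a jar is squeezed with more than about 45 N per finger (contact force between the fingers and jar1 above 90 N or contact force between the fingers and jar2 above 90 N or contact force between the fingers and jar3 above 90 N or contact force between the fingers and jar4 above 90 N or contact force between the fingers and jar5 above 90 N).
It fails at once if a jar is pressed or banged onto the shelf with more than 70 N (contact force between any of jar1, jar2, jar3, jar4, jar5 and shelf above 70 N).
It fails at once if a jar is dropped onto the shelf from more than about 2 cm: falls free of the fingers at over 0.45 m/s while above the board ((linear speed of jar1 above 0.45 m/s and contact force between the fingers and jar1 below 0.5 N and z of jar1 in the frame of shelf above 0.072 m and horizontal distance between jar1 and shelf below 0.22 m) or (linear speed of jar2 above 0.45 m/s and contact force between the fingers and jar2 below 0.5 N and z of jar2 in the frame of shelf above 0.072 m and horizontal distance between jar2 and shelf below 0.22 m) or (linear speed of jar3 above 0.45 m/s and contact force between the fingers and jar3 below 0.5 N and z of jar3 in the frame of shelf above 0.072 m and horizontal distance between jar3 and shelf below 0.22 m) or (linear speed of jar4 above 0.45 m/s and contact force between the fingers and jar4 below 0.5 N and z of jar4 in the frame of shelf above 0.072 m and horizontal distance between jar4 and shelf below 0.22 m) or (linear speed of jar5 above 0.45 m/s and contact force between the fingers and jar5 below 0.5 N and z of jar5 in the frame of shelf above 0.072 m and horizontal distance between jar5 and shelf below 0.22 m)).
It fails at once if the vessel is flung round faster than 1.5 rad/s (velocity of joint vessel above 1.5 rad/s or velocity of joint vessel below -1.5 rad/s).
It fails at once if the beaker, spatula or timer is moved more than 6 cm (distance of any of beaker, spatula, timer from where it was at the start of the episode above 0.06 m).
Of jar1, jar2, jar3, jar4, jar5 only 3 to 5 are there at a start; the rules pass over those that are not, and their reading is None.
At some moment in a run one of jar1, jar2, jar3, jar4, jar5 may be knocked a few centimetres aside while the robot is not near it.
It also fails if it takes over 210 s, if anything falls off the work surface, if the arm or the gripper's body presses on something with over 40 N, if the wrist force passes 120 N, or if a joint passes its speed limit or range.

## Working session

There is one attempt and no reset: what is moved stays moved. The work goes in short steps, Python scripts to look and compute and a shell command to move; the robot and the scene stay as the last step left them, time stands still between calls to the robot, and variables do not carry over. Pictures are saved under pics/ and viewed, at most 14 in all, crops included, and the job is handed in when it is done.

```bash
mkdir -p pics
cat > h.py <<'E'
import numpy as np, cv2
from plant import ctrl, imaging
def cam(n):
    c=imaging.get_calibration(n); f=192/np.tan(np.radians(c["fovy"])/2)
    K=np.array([[f,0,c["cx"]],[0,f,c["cy"]],[0,0,1.]])
    return K,np.array(c["distortion"],float),np.array(c["R"]),np.array(c["t"])
def ray(n,uv):
    K,D,R,t=cam(n); p=cv2.undistortPoints(np.array(uv,float).reshape(-1,1,2),K,D).reshape(-1,2)
    d=np.c_[p,np.ones(len(p))]@R; return -R.T@t,d   # d has camera z = 1
def onplane(n,uv,z):
    o,d=ray(n,uv); return o+d*((z-o[2])/d[:,2:])
def cloud(n,dep):
    v,u=np.mgrid[:384,:512]; o,d=ray(n,np.c_[u.ravel(),v.ravel()])
    return (o+d*dep.reshape(-1,1)).reshape(384,512,3)
def shot(n,name=None):
    im,de=imaging.read_camera(n)
    if name: cv2.imwrite(f'pics/{name}.png',im)
    return im,de
E
python3 - <<'E'
from h import *
for n in('scene','top'):
    im,de=shot(n,n+'0'); np.savez(n+'0.npz',im=im,de=de); K,D,R,t=cam(n); print(n,K[0,0],D,-R.T@t,R[2])
s=ctrl.get_state();print(s)
E
```

```text
scene 351.9920399389102 [-0.01890693  0.          0.          0.          0.        ] [0.87613403 0.34555466 0.9671543 ] [-0.38925826 -0.40965175 -0.82502331]
top 430.5591886155312 [-0.1431555  0.         0.         0.         0.       ] [ 0.34062654 -0.05912935  1.27289118] [ 0.12574415  0.00750669 -0.9920343 ]
{'time': 0.1, 'qpos': array([-1.32900026e+00,  2.87168759e-01,  1.57803469e+00, -1.28715671e-05,
        1.27861225e+00, -1.50010431e-01]), 'dq': array([-0.00095493, -0.00107954, -0.00273632, -0.00120139,  0.00094316,
       -0.00027577]), 'joint_efforts': array([ 6.26044566e-04, -4.07291615e+01, -2.93699849e+01, -1.36598774e-04,
        3.40009785e-03, -8.77893598e-07]), 'eef_pos': array([ 0.25763779, -0.62329416,  0.24902211]), 'tcp_rot': array([ 9.80871282e-01,  1.94654289e-01, -5.71473887e-05, -1.11006804e-03]), 'contact_force': array([-0.04616597,  0.24496208, -0.16843765]), 'wrist_torque': array([-0.00801364, -0.02108309,  0.00434645]), 'finger_force': 0.0, 'opening': 1.0000543316849475}
```

View pics/scene0.png

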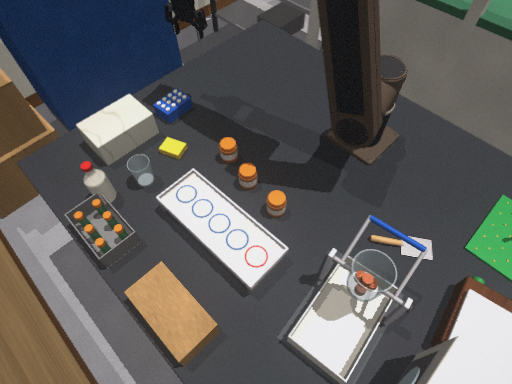

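View pics/top0.png

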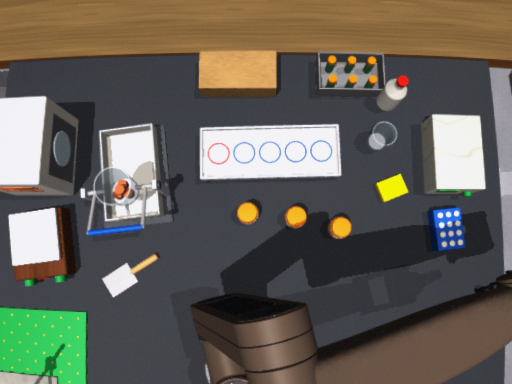

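The scene view shows three amber jars with orange caps at (228,149), (248,175) and (277,203). The shelf has its red ring at (257,256), and the reactor's blue handle runs (370,217)-(424,249). The top view shows the jars at (248,212), (296,217) and (341,227), rings from (218,153) to (321,151), and the handle at (90..143,230).

```bash
cat > meas.py <<'E'
from h import *
def blobs(m,amin):
    n,l,st,c=cv2.connectedComponentsWithStats(m.astype(np.uint8)); return [(c[i],st[i],l==i) for i in range(1,n) if st[i,4]>=amin]
def hsv(im,lo,hi): return cv2.inRange(cv2.cvtColor(im,cv2.COLOR_BGR2HSV),lo,hi)>0
def caps(n,im,roi):
    m=hsv(im,(8,150,120),(22,255,255)); r=np.zeros_like(m); r[roi]=1
    out=[]
    for c,s,l in blobs(m&r,60):
        out.append((c.round(1),s[2:5],onplane(n,[c],.074)[0].round(3)))
    return out
E
python3 - <<'E'
from meas import *
np.set_printoptions(suppress=True,precision=4)
for n in('scene','top'):
    d=np.load(n+'0.npz'); im,de=d['im'],d['de']; P=cloud(n,de)
    print(n)
    for r in caps(n,im,np.s_[190:250,200:380] if n=='top' else np.s_[120:230,200:300]): print('cap',r, P[int(r[0][1]),int(r[0][0])])
    b=hsv(im,(100,120,60),(125,255,255))
    for c,s,l in blobs(b,15):
        if n=='top' and not(80<c[0]<350 and 120<c[1]<240): continue
        if n=='scene' and not(170<c[0]<440 and 175<c[1]<280): continue
        q=P[l]; q=q[de[l]>0]
        v,u=np.where(l); pts=np.c_[u,v].astype(float); a=cv2.minAreaRect(pts.astype(np.float32)); 
        e=cv2.fitEllipse(pts.astype(np.float32))[0]
        print('blue',c,s[2:5],'rect',np.round(a[0],1),np.round(a[1],1),a[2],'z.06',onplane(n,[a[0]],.06)[0],'depth med',np.median(q,0),'min/max u',pts[pts[:,0].argmin()],pts[pts[:,0].argmax()])
    r=hsv(im,(0,150,120),(6,255,255))|hsv(im,(172,150,120),(180,255,255))
    for c,s,l in blobs(r,15):
        print('red',c,s[2:5],onplane(n,[c],.06)[0])
E
```

```text
scene
cap (array([227.8, 144.3]), array([ 17,  16, 212], dtype=int32), array([ 0.407, -0.271,  0.074])) [ 0.4079 -0.2743  0.0732]
cap (array([247.2, 170.8]), array([ 18,  18, 241], dtype=int32), array([ 0.438, -0.146,  0.074])) [ 0.437  -0.1479  0.0757]
cap (array([276.3, 199. ]), array([ 19,  19, 282], dtype=int32), array([ 0.449, -0.01 ,  0.074])) [ 0.4499 -0.0104  0.0737]
blue [396.8006 232.75  ] [ 56  36 356] rect [397.3 233.1] [63.8  5.7] 30.963754653930664 z.06 [0.2836 0.3064 0.06  ] depth med [0.3888 0.3115 0.2212] min/max u [370. 217.] [425. 247.]
red [ 85.4267 165.1067] [11  9 75] [ 0.7883 -0.5475  0.06  ]
top
cap (array([247.1, 212. ]), array([ 21,  22, 335], dtype=int32), array([ 0.448, -0.012,  0.074])) [ 0.4473 -0.0123  0.0784]
cap (array([295.7, 216.3]), array([ 22,  22, 361], dtype=int32), array([ 0.436, -0.148,  0.074])) [ 0.4368 -0.1461  0.076 ]
cap (array([340.2, 227. ]), array([ 21,  21, 359], dtype=int32), array([ 0.406, -0.273,  0.074])) [ 0.3406 -0.0591  1.2729]
blue [114.5408 229.7221] [ 55  12 331] rect [114.8 229.8] [ 6.3 54.3] 83.6598129272461 z.06 [0.3959 0.3683 0.06  ] depth med [0.3899 0.3164 0.2206] min/max u [ 88. 231.] [142. 229.]
red [402.4949  80.4141] [12 11 99] [ 0.8476 -0.4768  0.06  ]
```

Run:
```python
from meas import *
np.set_printoptions(suppress=True,precision=4)
H=[]
for n in('scene','top'):
    d=np.load(n+'0.npz'); im=d['im']
    print(n)
    b=hsv(im,(100,60,60),(125,255,255)); r=hsv(im,(0,60,120),(8,255,255))|hsv(im,(170,60,120),(180,255,255))
    roi=np.s_[120:180,195:345] if n=='top' else np.s_[170:280,160:295]
    w=np.zeros_like(b); w[roi]=1
    for k,m in(('blue',b&w),('red',r&w)):
        for c,s,l in blobs(m,12):
            v,u=np.where(l)
            e=cv2.fitEllipse(np.c_[u,v].astype(np.float32))
            print(k,s[2:5],np.round(e[0],1),onplane(n,[e[0]],.06)[0])
    # handle: long line at z .215
    b=hsv(im,(100,120,60),(125,255,255)); w[:]=0; w[np.s_[210:245,80:150] if n=='top' else np.s_[205:260,360:435]]=1
    l=max(blobs(b&w,100),key=lambda t:t[1][4])[2]; v,u=np.where(l)
    Q=onplane(n,np.c_[u,v],.215); c=Q.mean(0); vv=np.linalg.svd(Q[:,:2]-c[:2])[2][0]; pr=(Q[:,:2]-c[:2])@vv
    print('handle',c,'dir',vv,'yaw',np.degrees(np.arctan2(vv[1],vv[0])),'ext',pr.min(),pr.max(),'mid',c[:2]+vv*(pr.min()+pr.max())/2)
    H.append(ray(n,[[u.mean(),v.mean()]]))
A=[];B=[]
for o,dd in H:
    q=dd[0]/np.linalg.norm(dd[0]);M=np.eye(3)-np.outer(q,q);A.append(M);B.append(M@o)
X=np.linalg.lstsq(np.vstack(A),np.hstack(B),rcond=None)[0];print('tri',X)
```

```text
scene
blue [ 6 14 16] [174.8 191.4] [ 0.6434 -0.256   0.06  ]
blue [14 14 23] [184.1 195. ] [ 0.6313 -0.2252  0.06  ]
blue [ 9 17 21] [202.6 208. ] [ 0.6209 -0.1495  0.06  ]
blue [ 8 15 22] [198.9 208.5] [ 0.6298 -0.1559  0.06  ]
blue [21 19 48] [218.9 223. ] [ 0.6198 -0.0771  0.06  ]
blue [22 20 58] [236.7 239. ] [ 0.6178 -0.0033  0.06  ]
red [ 23  23 107] [255.8 256. ] [0.6156 0.0709 0.06  ]
handle [0.385 0.311 0.215] dir [-0.1195  0.9928] yaw 96.86467806687371 ext -0.0699049390404093 0.06982479444686934 mid [0.385 0.311]
top
blue [22 21 85] [295.2 151. ] [ 0.6257 -0.149   0.06  ]
blue [22 22 88] [320.7 150.5] [ 0.6276 -0.2231  0.06  ]
blue [22 21 80] [243.8 152.3] [ 0.6215 -0.0009  0.06  ]
blue [22 21 83] [269.5 151.7] [ 0.6233 -0.0749  0.06  ]
red [22 22 90] [218.2 153.1] [0.6191 0.0731 0.06  ]
handle [0.3889 0.3145 0.215 ] dir [ 0.1227 -0.9924] yaw -82.95111156079841 ext -0.07014941529986503 0.07060762011211252 mid [0.3889 0.3143]
tri [0.3887 0.312  0.2209]
```

Run:
```python
from h import *
im=cv2.imread('pics/top0.png')[110:245,75:350]; cv2.imwrite('pics/topc.png',cv2.resize(im,None,fx=2.9,fy=2.9,interpolation=cv2.INTER_CUBIC))
```

```text
(no output)
```

View pics/topc.png

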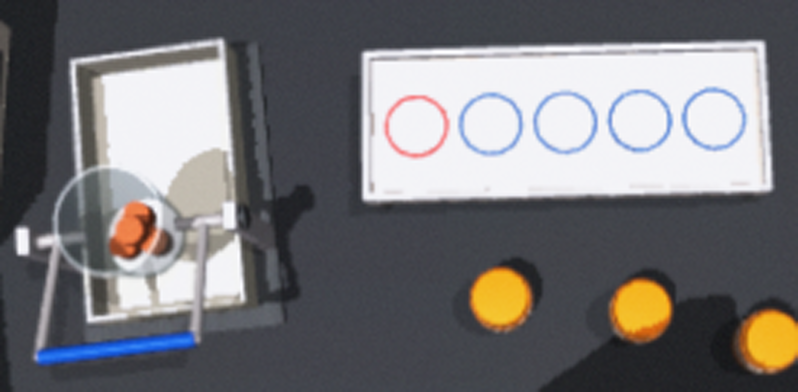

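The crop confirms the ring row at about 74 mm pitch, and both views agree to a few mm: place1 (0.618,0.072), place2 (0.620,-0.002), place3 (0.622,-0.076). The handle is at (0.388,0.312,0.217) with reactor yaw of about 7°. I'm moving over the handle now.

```bash
python3 -m handwheel '[0.162,0.182,0.1,0,0,0.069,0.162,0.182,0.1,0,0,0.069,0.162,0.182,0.1,0,0,0.069,0.162,0.182,0.1,0,0,0.069,0.162,0.182,0.1,0,0,0.069]' 1 40
python3 -m handwheel '[0.162,0.182,0.1,0,0,0.069,0.162,0.182,0.1,0,0,0.069,0.162,0.182,0.1,0,0,0.069,0.162,0.182,0.1,0,0,0.069,0.162,0.182,0.1,0,0,0.069]'
```

```text
time: 0.52
eef_pos: [0.3799, -0.4857, 0.3253]
tcp_rot: [0.892, 0.452, 0.0, -0.001]
contact_force: [0.3, -0.4, -0.2]
opening: 1.002
finger_force: 0.0
time: 0.93
eef_pos: [0.5015, -0.3491, 0.4005]
tcp_rot: [0.738, 0.675, -0.0, -0.0]
contact_force: [0.9, -0.2, -0.5]
opening: 1.003
finger_force: 0.0
```

```bash
python3 -m handwheel '[0.027,0.233,0,0,0,0.069,0.027,0.233,0,0,0,0.069,0.027,0.233,0,0,0,0,0.027,0.233,0,0,0,0,0.027,0.233,0,0,0,0]'
python3 -m handwheel '[0.027,0.233,0,0,0,0,0.027,0.233,0,0,0,0,0.027,0.233,0,0,0,0,0.027,0.233,0,0,0,0,0.027,0.233,0,0,0,0]'
```

```text
time: 1.35
eef_pos: [0.5208, -0.1743, 0.3997]
tcp_rot: [0.663, 0.749, -0.0, -0.001]
contact_force: [0.2, 0.3, -0.9]
opening: 0.999
finger_force: 0.0
time: 1.77
eef_pos: [0.5409, 0.0005, 0.3998]
tcp_rot: [0.663, 0.749, -0.0, -0.0]
contact_force: [0.0, -0.5, 0.5]
opening: 1.0
finger_force: 0.0
```

```bash
python3 -m handwheel '[-0.101,0.208,-0.027,0,0,0,-0.101,0.208,-0.027,0,0,0,-0.101,0.208,-0.027,0,0,0,-0.101,0.208,-0.027,0,0,0,-0.101,0.208,-0.027,0,0,0]'
python3 -m handwheel '[-0.101,0.208,-0.027,0,0,0,-0.101,0.208,-0.027,0,0,0,-0.101,0.208,-0.027,0,0,0,-0.101,0.208,-0.027,0,0,0,-0.101,0.208,-0.027,0,0,0]'
python3 -m handwheel '[0,0,0,0,0,0,0,0,0,0,0,0]'
python3 - <<'E'
from meas import *
from scipy.spatial.transform import Rotation as R
s=ctrl.get_state();print(s['qpos'],s['eef_pos'],R.from_quat(s['tcp_rot']).as_matrix().round(3))
im,de=shot('scene','scene1')
E
```

```text
time: 2.18
eef_pos: [0.4643, 0.156, 0.3793]
tcp_rot: [0.663, 0.749, -0.0, -0.0]
contact_force: [-0.5, 0.8, -0.6]
opening: 0.999
finger_force: 0.0
time: 2.6
eef_pos: [0.3885, 0.3119, 0.3592]
tcp_rot: [0.663, 0.749, -0.0, -0.0]
contact_force: [1.3, -1.0, 0.1]
opening: 1.003
finger_force: 0.0
time: 2.77
eef_pos: [0.3885, 0.3118, 0.3589]
tcp_rot: [0.661, 0.75, -0.001, -0.0]
contact_force: [-0.0, 0.1, -0.3]
opening: 1.0
finger_force: 0.0
[ 4.72458369e-01 -1.76888506e-01  1.86449122e+00 -2.90857711e-04
  1.45572342e+00  3.47111080e-01] [0.38851603 0.31179444 0.35890845] [[-0.125  0.992 -0.001]
 [ 0.992  0.125 -0.001]
 [-0.001 -0.002 -1.   ]]
```

View pics/scene1.png

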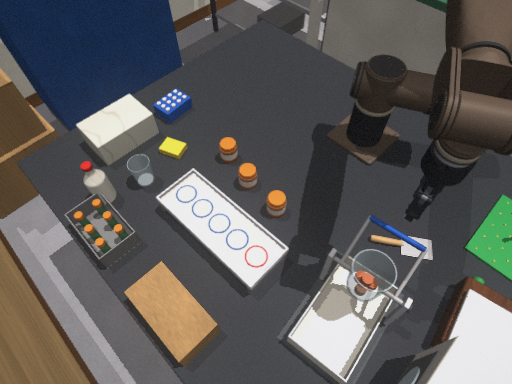

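The scene view shows the gripper above the blue handle, around (415,210) against the bar at (397,233). No further jars appear in the area the arm was hiding, so there are three.

```bash
python3 -m handwheel '[0,0,-0.19,0,0,0,0,0,-0.19,0,0,0,0,0,-0.19,0,0,0,0,0,-0.19,0,0,0,0,0,-0.187,0,0,0]' 1 40
python3 -m handwheel '[0,0,0,0,0,0]'
python3 -m handwheel '[0,0,0,0,0,0,0,0,0,0,0,0,0,0,0,0,0,0,0,0,0,0,0,0,0,0,0,0,0,0]' 0 40
python3 -m handwheel '[0,0,0,0,0,0,0,0,0,0,0,0,0,0,0,0,0,0,0,0,0,0,0,0,0,0,0,0,0,0]'
```

```text
time: 3.23
eef_pos: [0.3906, 0.3093, 0.2167]
tcp_rot: [0.664, 0.748, 0.0, 0.0]
contact_force: [-0.4, 0.5, -0.6]
opening: 0.999
finger_force: 0.0
time: 3.32
eef_pos: [0.3873, 0.3077, 0.2113]
tcp_rot: [0.664, 0.748, -0.006, -0.002]
contact_force: [-1.4, -0.6, -1.2]
opening: 1.003
finger_force: 0.0
time: 3.73
eef_pos: [0.3906, 0.311, 0.2197]
tcp_rot: [0.663, 0.749, 0.002, 0.001]
contact_force: [0.3, -0.4, -0.7]
opening: 0.3
finger_force: 0.0
time: 4.15
eef_pos: [0.3875, 0.3107, 0.2194]
tcp_rot: [0.663, 0.749, -0.003, -0.002]
contact_force: [-9.0, -2.8, 8.9]
opening: 0.146
finger_force: 39.0
```

Run:
```python
import numpy as np
def P(t):
    a=np.arctan2(65,-113)-t; return np.array([130.36*np.cos(a)*.993,130.36*np.cos(a)*.121,130.36*np.sin(a)])/150
ts=np.linspace(0,2.4,49); out=np.diff([P(t) for t in ts],axis=0)
for i in range(0,48,5): print(ts[i].round(2),', '.join(f'{a:.3f},{b:.3f},{c:.3f},0,0,0' for a,b,c in out[i:i+5]))
```

```text
0.0 0.022,0.003,0.037,0,0,0, 0.024,0.003,0.036,0,0,0, 0.026,0.003,0.035,0,0,0, 0.028,0.003,0.033,0,0,0, 0.029,0.004,0.032,0,0,0
0.25 0.031,0.004,0.030,0,0,0, 0.032,0.004,0.029,0,0,0, 0.034,0.004,0.027,0,0,0, 0.035,0.004,0.025,0,0,0, 0.036,0.004,0.024,0,0,0
0.5 0.037,0.005,0.022,0,0,0, 0.038,0.005,0.020,0,0,0, 0.039,0.005,0.018,0,0,0, 0.040,0.005,0.016,0,0,0, 0.041,0.005,0.014,0,0,0
0.75 0.042,0.005,0.012,0,0,0, 0.042,0.005,0.010,0,0,0, 0.042,0.005,0.008,0,0,0, 0.043,0.005,0.005,0,0,0, 0.043,0.005,0.003,0,0,0
1.0 0.043,0.005,0.001,0,0,0, 0.043,0.005,-0.001,0,0,0, 0.043,0.005,-0.003,0,0,0, 0.043,0.005,-0.005,0,0,0, 0.042,0.005,-0.008,0,0,0
1.25 0.042,0.005,-0.010,0,0,0, 0.042,0.005,-0.012,0,0,0, 0.041,0.005,-0.014,0,0,0, 0.040,0.005,-0.016,0,0,0, 0.039,0.005,-0.018,0,0,0
1.5 0.038,0.005,-0.020,0,0,0, 0.037,0.005,-0.022,0,0,0, 0.036,0.004,-0.024,0,0,0, 0.035,0.004,-0.025,0,0,0, 0.034,0.004,-0.027,0,0,0
1.75 0.032,0.004,-0.029,0,0,0, 0.031,0.004,-0.030,0,0,0, 0.029,0.004,-0.032,0,0,0, 0.028,0.003,-0.033,0,0,0, 0.026,0.003,-0.035,0,0,0
2.0 0.024,0.003,-0.036,0,0,0, 0.022,0.003,-0.037,0,0,0, 0.020,0.002,-0.038,0,0,0, 0.019,0.002,-0.039,0,0,0, 0.017,0.002,-0.040,0,0,0
2.25 0.015,0.002,-0.041,0,0,0, 0.013,0.002,-0.042,0,0,0, 0.010,0.001,-0.042,0,0,0
```

```bash
python3 -m handwheel '[0.022,0.003,0.037,0,0,0,0.024,0.003,0.036,0,0,0,0.026,0.003,0.035,0,0,0,0.028,0.003,0.033,0,0,0,0.029,0.004,0.032,0,0,0]' - 40
python3 -m handwheel '[0.031,0.004,0.030,0,0,0,0.032,0.004,0.029,0,0,0,0.034,0.004,0.027,0,0,0,0.035,0.004,0.025,0,0,0,0.036,0.004,0.024,0,0,0]'
python3 -m handwheel '[0,0,0,0,0,0,0,0,0,0,0,0]'
```

```text
time: 4.57
eef_pos: [0.4038, 0.3127, 0.2431]
tcp_rot: [0.663, 0.749, -0.007, -0.005]
contact_force: [-15.6, -2.5, 6.9]
opening: 0.146
finger_force: 39.1
time: 4.98
eef_pos: [0.4298, 0.3159, 0.2669]
tcp_rot: [0.662, 0.749, -0.006, -0.004]
contact_force: [-17.1, -4.6, 17.0]
opening: 0.143
finger_force: 39.3
time: 5.15
eef_pos: [0.4315, 0.3162, 0.2681]
tcp_rot: [0.662, 0.749, -0.003, -0.003]
contact_force: [-13.9, -4.2, 15.6]
opening: 0.144
finger_force: 39.6
```

```bash
python3 -m handwheel '[0.034,0.004,0.025,0,0,0,0.035,0.004,0.023,0,0,0,0.036,0.004,0.021,0,0,0,0.037,0.004,0.018,0,0,0,0.041,0.005,0.014,0,0,0]'
python3 -m handwheel '[0.042,0.005,0.012,0,0,0,0.042,0.005,0.010,0,0,0,0.042,0.005,0.008,0,0,0,0.043,0.005,0.005,0,0,0,0.043,0.005,0.003,0,0,0]'
python3 -m handwheel '[0.043,0.005,0.001,0,0,0,0.043,0.005,-0.001,0,0,0,0.043,0.005,-0.003,0,0,0,0.043,0.005,-0.005,0,0,0,0.042,0.005,-0.008,0,0,0]'
```

```text
time: 5.57
eef_pos: [0.4599, 0.3197, 0.2825]
tcp_rot: [0.662, 0.749, -0.002, -0.002]
contact_force: [-8.8, -1.7, 10.3]
opening: 0.141
finger_force: 40.5
time: 5.98
eef_pos: [0.4924, 0.3237, 0.2872]
tcp_rot: [0.663, 0.749, -0.001, -0.002]
contact_force: [-5.4, 0.0, 6.2]
opening: 0.145
finger_force: 41.7
time: 6.4
eef_pos: [0.5251, 0.3277, 0.2835]
tcp_rot: [0.663, 0.749, 0.0, -0.001]
contact_force: [-4.9, 2.4, 4.5]
opening: 0.143
finger_force: 42.8
```

```bash
python3 -m handwheel '[0.042,0.005,-0.010,0,0,0,0.042,0.005,-0.012,0,0,0,0.041,0.005,-0.014,0,0,0,0.040,0.005,-0.016,0,0,0,0.039,0.005,-0.018,0,0,0]'
python3 -m handwheel '[0.038,0.005,-0.020,0,0,0,0.037,0.005,-0.022,0,0,0,0.036,0.004,-0.024,0,0,0,0.035,0.004,-0.025,0,0,0,0.034,0.004,-0.027,0,0,0]'
python3 -m handwheel '[0,0,0,0,0,0,0,0,0,0,0,0]'
```

```text
time: 6.82
eef_pos: [0.5562, 0.3313, 0.272]
tcp_rot: [0.663, 0.749, 0.0, -0.001]
contact_force: [-3.8, 3.5, 3.7]
opening: 0.144
finger_force: 43.5
time: 7.23
eef_pos: [0.5834, 0.3343, 0.2538]
tcp_rot: [0.663, 0.749, -0.0, -0.001]
contact_force: [-4.4, 3.8, 3.4]
opening: 0.142
finger_force: 43.6
time: 7.4
eef_pos: [0.5841, 0.3343, 0.2529]
tcp_rot: [0.663, 0.749, 0.001, 0.0]
contact_force: [0.2, 5.2, -1.9]
opening: 0.146
finger_force: 43.4
```

Slow through the pouring range (half rows from here).

```bash
python3 -m handwheel '[0.016,0.002,-0.014,0,0,0,0.016,0.002,-0.015,0,0,0,0.016,0.002,-0.015,0,0,0,0.015,0.002,-0.015,0,0,0,0.015,0.002,-0.016,0,0,0]'
python3 -m handwheel '[0.014,0.002,-0.016,0,0,0,0.014,0.002,-0.016,0,0,0,0.014,0.001,-0.017,0,0,0,0.013,0.002,-0.017,0,0,0,0.013,0.001,-0.018,0,0,0]'
python3 -m handwheel '[0.012,0.002,-0.018,0,0,0,0.012,0.001,-0.018,0,0,0,0.011,0.002,-0.018,0,0,0,0.011,0.001,-0.019,0,0,0,0.010,0.001,-0.019,0,0,0]'
python3 -m handwheel '[0.010,0.001,-0.019,0,0,0,0.010,0.001,-0.019,0,0,0,0.009,0.001,-0.020,0,0,0,0.009,0.001,-0.020,0,0,0,0.008,0.001,-0.020,0,0,0]'
python3 -m handwheel '[0.008,0.001,-0.020,0,0,0,0.007,0.001,-0.021,0,0,0,0.006,0.001,-0.021,0,0,0,0.006,0.001,-0.021,0,0,0,0.005,0.001,-0.021,0,0,0]'
python3 -m handwheel '[0,0,0,0,0,0,0,0,0,0,0,0,0,0,0,0,0,0]'
python3 - <<'E'
from h import *
im,de=shot('scene'); im2,de=shot('top')
a=cv2.resize(im[200:384,270:450],None,fx=2.2,fy=2.2); b=cv2.resize(im2[100:284,70:250],None,fx=2.2,fy=2.2)
cv2.imwrite('pics/p2.png',np.hstack([a,b]))
E
```

```text
time: 7.82
eef_pos: [0.5946, 0.3356, 0.243]
tcp_rot: [0.663, 0.749, -0.0, -0.001]
contact_force: [-4.3, 3.7, 3.6]
opening: 0.141
finger_force: 43.3
time: 8.23
eef_pos: [0.6049, 0.3368, 0.2304]
tcp_rot: [0.663, 0.749, -0.0, -0.001]
contact_force: [-4.5, 3.7, 3.3]
opening: 0.142
finger_force: 43.1
time: 8.65
eef_pos: [0.6132, 0.3376, 0.2162]
tcp_rot: [0.663, 0.749, -0.001, -0.0]
contact_force: [-3.9, 2.6, 2.8]
opening: 0.145
finger_force: 43.4
time: 9.07
eef_pos: [0.6201, 0.3384, 0.2016]
tcp_rot: [0.663, 0.749, -0.0, -0.0]
contact_force: [-3.7, 4.4, 3.1]
opening: 0.143
finger_force: 42.6
time: 9.48
eef_pos: [0.6248, 0.3388, 0.1858]
tcp_rot: [0.663, 0.749, -0.001, -0.0]
contact_force: [-5.2, 2.3, 4.4]
opening: 0.147
finger_force: 43.0
time: 9.73
eef_pos: [0.6249, 0.3388, 0.1852]
tcp_rot: [0.663, 0.749, -0.001, -0.0]
contact_force: [-1.7, 2.7, -0.9]
opening: 0.144
finger_force: 42.6
```

View pics/p2.png

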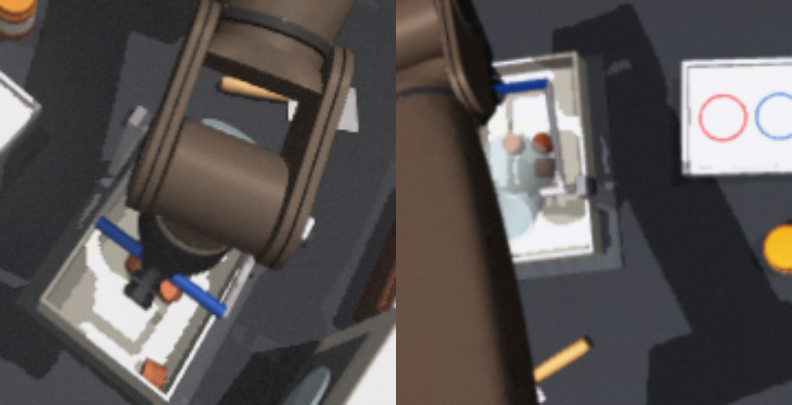

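The left view shows terracotta pieces in the tray at (135,262), (168,290) and (153,372). The right view shows them at (512,143, through the glass), (541,142) and (543,167). I'll tip a little more and check each position.

```bash
python3 -m handwheel '[0.004,0,-0.021,0,0,0,0.003,0,-0.021,0,0,0,0.002,0,-0.015,0,0,0,0,0,0,0,0,0,0,0,0,0,0,0]'
python3 -m handwheel '[0,0,0,0,0,0,0,0,0,0,0,0,0,0,0,0,0,0,0,0,0,0,0,0,0,0,0,0,0,0]'
cat > pieces.py <<'E'
from meas import *
np.set_printoptions(suppress=True,precision=3)
c,s=np.cos(.121),np.sin(.121)
for n,roi in(('scene',np.s_[230:384,280:400]),('top',np.s_[115:225,95:170])):
    im,de=shot(n); P=cloud(n,de)
    h=cv2.cvtColor(im,cv2.COLOR_BGR2HSV); m=((h[...,0]<14)|(h[...,0]>175))&(h[...,1]>75)&(h[...,2]>50)
    w=np.zeros_like(m); w[roi]=1
    for ce,st,l in blobs(m&w,12):
        X=onplane(n,[ce],.03)[0]; d=X-[.498,.325,0]
        print(n,ce,st[2:5],'plane.03 reactor xy',c*d[0]+s*d[1],-s*d[0]+c*d[1],'depth z',np.median(P[l][:,2]))
E
python3 pieces.py
```

```text
time: 10.25
eef_pos: [0.6265, 0.3389, 0.1779]
tcp_rot: [0.663, 0.749, -0.0, 0.0]
contact_force: [-4.7, 3.2, 1.2]
opening: 0.147
finger_force: 42.8
time: 10.67
eef_pos: [0.6264, 0.3389, 0.1779]
tcp_rot: [0.663, 0.749, -0.0, 0.0]
contact_force: [-4.7, 2.4, 0.9]
opening: 0.146
finger_force: 42.8
scene [329.387 320.774] [ 6  8 31] plane.03 reactor xy 0.09883173651059596 -0.01845733273718328 depth z 0.03395742785125555
scene [344.8   332.662] [10 10 65] plane.03 reactor xy 0.09958237210116377 0.02695557679375314 depth z 0.03351593949426224
scene [339.924 369.371] [ 12  14 105] plane.03 reactor xy 0.17834867687771866 0.05985194623293395 depth z 0.03538869940143208
top [ 99.876 133.765] [ 15  36 153] plane.03 reactor xy 0.20291856611891596 0.09207345759684808 depth z 0.4732787846617824
top [100.486 198.084] [ 17  69 663] plane.03 reactor xy 0.005296233367574769 0.10221574877178476 depth z 0.5538298147740122
top [136.615 164.173] [ 9  8 52] plane.03 reactor xy 0.09394347984120051 -0.015890726172361792 depth z 0.03453219261579654
```

Run:
```python
from meas import *
np.set_printoptions(suppress=True,precision=3)
im,de=shot('top'); P=cloud('top',de)
c,s=np.cos(.121),np.sin(.121)
for v in range(166,186,2):
    print(v,[(tuple(im[v,u]),round(float(P[v,u,2]),3)) for u in (133,136,138,141)])
print(onplane('top',[[136.8,176]],.03))
```

```text
166 [((np.uint8(108), np.uint8(119), np.uint8(142)), 0.126), ((np.uint8(62), np.uint8(83), np.uint8(145)), 0.036), ((np.uint8(31), np.uint8(51), np.uint8(111)), 0.036), ((np.uint8(85), np.uint8(83), np.uint8(92)), 0.02)]
168 [((np.uint8(124), np.uint8(126), np.uint8(132)), 0.133), ((np.uint8(91), np.uint8(98), np.uint8(120)), 0.125), ((np.uint8(41), np.uint8(50), np.uint8(71)), 0.032), ((np.uint8(97), np.uint8(100), np.uint8(113)), 0.018)]
170 [((np.uint8(158), np.uint8(160), np.uint8(153)), 0.14), ((np.uint8(129), np.uint8(130), np.uint8(127)), 0.127), ((np.uint8(106), np.uint8(109), np.uint8(108)), 0.12), ((np.uint8(130), np.uint8(135), np.uint8(141)), 0.014)]
172 [((np.uint8(124), np.uint8(130), np.uint8(134)), 0.141), ((np.uint8(91), np.uint8(98), np.uint8(111)), 0.134), ((np.uint8(81), np.uint8(84), np.uint8(97)), 0.123), ((np.uint8(68), np.uint8(73), np.uint8(85)), 0.033)]
174 [((np.uint8(97), np.uint8(104), np.uint8(118)), 0.144), ((np.uint8(80), np.uint8(89), np.uint8(109)), 0.135), ((np.uint8(74), np.uint8(81), np.uint8(105)), 0.125), ((np.uint8(60), np.uint8(63), np.uint8(7
[... 446 characters left out ...]
1)]
180 [((np.uint8(109), np.uint8(110), np.uint8(109)), 0.158), ((np.uint8(74), np.uint8(80), np.uint8(85)), 0.143), ((np.uint8(76), np.uint8(80), np.uint8(86)), 0.135), ((np.uint8(80), np.uint8(83), np.uint8(88)), 0.112)]
182 [((np.uint8(123), np.uint8(125), np.uint8(121)), 0.161), ((np.uint8(112), np.uint8(112), np.uint8(109)), 0.146), ((np.uint8(103), np.uint8(106), np.uint8(100)), 0.132), ((np.uint8(104), np.uint8(108), np.uint8(109)), 0.107)]
184 [((np.uint8(118), np.uint8(120), np.uint8(115)), 0.165), ((np.uint8(112), np.uint8(113), np.uint8(109)), 0.15), ((np.uint8(115), np.uint8(115), np.uint8(115)), 0.133), ((np.uint8(134), np.uint8(135), np.uint8(137)), 0.1)]
[[0.557 0.318 0.03 ]]
```

Depth at (141,172) in the top view reads 0.033 m, so the fourth piece is on the tray floor just outside the glass. All four are in, and I'm swinging back.

```bash
python3 -m handwheel '[-0.002,0,0.015,0,0,0,-0.003,0,0.021,0,0,0,-0.004,0,0.021,0,0,0,-0.010,-0.001,0.042,0,0,0,-0.013,-0.002,0.042,0,0,0]'
python3 -m handwheel '[-0.015,-0.002,0.041,0,0,0,-0.017,-0.002,0.040,0,0,0,-0.019,-0.002,0.039,0,0,0,-0.020,-0.002,0.038,0,0,0,-0.022,-0.003,0.037,0,0,0]'
python3 -m handwheel '[-0.024,-0.003,0.036,0,0,0,-0.026,-0.003,0.035,0,0,0,-0.028,-0.003,0.033,0,0,0,-0.029,-0.004,0.032,0,0,0,-0.031,-0.004,0.030,0,0,0]'
python3 -m handwheel '[-0.032,-0.004,0.029,0,0,0,-0.034,-0.004,0.027,0,0,0,-0.035,-0.004,0.025,0,0,0,-0.036,-0.004,0.024,0,0,0,-0.037,-0.005,0.022,0,0,0]'
python3 -m handwheel '[-0.038,-0.005,0.020,0,0,0,-0.039,-0.005,0.018,0,0,0,-0.040,-0.005,0.016,0,0,0,-0.041,-0.005,0.014,0,0,0,-0.042,-0.005,0.012,0,0,0]'
```

```text
time: 11.23
eef_pos: [0.6216, 0.3383, 0.1981]
tcp_rot: [0.663, 0.749, -0.001, -0.0]
contact_force: [-2.3, 3.8, -6.0]
opening: 0.139
finger_force: 41.4
time: 11.65
eef_pos: [0.6077, 0.3366, 0.2287]
tcp_rot: [0.663, 0.749, 0.0, 0.0]
contact_force: [-0.6, 2.0, -5.3]
opening: 0.15
finger_force: 39.9
time: 12.07
eef_pos: [0.5878, 0.3342, 0.2544]
tcp_rot: [0.663, 0.749, 0.001, 0.001]
contact_force: [1.6, 0.8, -4.4]
opening: 0.146
finger_force: 38.9
time: 12.48
eef_pos: [0.5624, 0.3311, 0.2748]
tcp_rot: [0.663, 0.749, 0.003, 0.002]
contact_force: [4.7, 0.2, -0.2]
opening: 0.141
finger_force: 38.9
time: 12.9
eef_pos: [0.5332, 0.3274, 0.2884]
tcp_rot: [0.663, 0.749, 0.004, 0.003]
contact_force: [6.4, 0.5, 7.6]
opening: 0.143
finger_force: 39.7
```

```bash
python3 -m handwheel '[-0.042,-0.005,0.010,0,0,0,-0.042,-0.005,0.008,0,0,0,-0.043,-0.005,0.005,0,0,0,-0.043,-0.005,0.003,0,0,0,-0.043,-0.005,0.001,0,0,0]'
python3 -m handwheel '[-0.043,-0.005,-0.001,0,0,0,-0.043,-0.005,-0.003,0,0,0,-0.043,-0.005,-0.005,0,0,0,-0.042,-0.005,-0.008,0,0,0,-0.042,-0.005,-0.010,0,0,0]'
python3 -m handwheel '[-0.042,-0.005,-0.012,0,0,0,-0.041,-0.005,-0.014,0,0,0,-0.040,-0.005,-0.016,0,0,0,-0.039,-0.005,-0.018,0,0,0,-0.038,-0.005,-0.020,0,0,0]'
```

```text
time: 13.32
eef_pos: [0.5017, 0.3236, 0.294]
tcp_rot: [0.663, 0.749, 0.005, 0.004]
contact_force: [5.5, -0.8, 6.9]
opening: 0.142
finger_force: 41.0
time: 13.73
eef_pos: [0.4691, 0.3197, 0.2892]
tcp_rot: [0.663, 0.749, 0.004, 0.003]
contact_force: [6.4, -1.5, -1.3]
opening: 0.139
finger_force: 41.4
time: 14.15
eef_pos: [0.4381, 0.3158, 0.2754]
tcp_rot: [0.663, 0.749, 0.002, 0.002]
contact_force: [5.6, -2.1, 0.6]
opening: 0.141
finger_force: 43.3
```

```bash
python3 -m handwheel '[-0.037,-0.005,-0.022,0,0,0,-0.036,-0.004,-0.024,0,0,0,-0.035,-0.004,-0.025,0,0,0,-0.034,-0.004,-0.027,0,0,0,-0.032,-0.004,-0.029,0,0,0]'
python3 -m handwheel '[-0.031,-0.004,-0.030,0,0,0,-0.029,-0.004,-0.032,0,0,0,-0.028,-0.003,-0.033,0,0,0,-0.026,-0.003,-0.035,0,0,0,-0.024,-0.003,-0.036,0,0,0]'
python3 -m handwheel '[0,0,0,0,0,0,0,0,0,0,0,0]'
```

```text
time: 14.57
eef_pos: [0.411, 0.3125, 0.254]
tcp_rot: [0.663, 0.749, 0.0, 0.001]
contact_force: [2.2, -4.7, 5.7]
opening: 0.14
finger_force: 45.9
time: 14.98
eef_pos: [0.3906, 0.31, 0.2276]
tcp_rot: [0.663, 0.749, 0.0, 0.001]
contact_force: [5.0, -4.1, 2.4]
opening: 0.139
finger_force: 47.5
time: 15.15
eef_pos: [0.3898, 0.3099, 0.2262]
tcp_rot: [0.663, 0.749, -0.001, 0.0]
contact_force: [4.8, -3.6, -0.8]
opening: 0.137
finger_force: 47.1
```

```bash
python3 -m handwheel '[-0.011,-0.001,-0.019,0,0,0,-0.011,-0.002,-0.018,0,0,0,-0.009,-0.001,-0.019,0,0,0,0,0,0,0,0,0]'
python3 -m handwheel '[-0.008,-0.001,-0.019,0,0,0,0,0,0,0,0,0,0,0,0,0,0,0]'
```

```text
time: 15.48
eef_pos: [0.3874, 0.3096, 0.222]
tcp_rot: [0.663, 0.749, 0.002, 0.002]
contact_force: [4.6, -5.9, 10.3]
opening: 0.14
finger_force: 48.7
time: 15.73
eef_pos: [0.3874, 0.3097, 0.2219]
tcp_rot: [0.663, 0.749, 0.003, 0.003]
contact_force: [2.6, -7.8, 17.7]
opening: 0.14
finger_force: 49.5
```

The force is rising against the stop, so the vessel is upright. Releasing, going up, and moving toward the first jar (0.448,-0.011).

```bash
python3 -m handwheel '[0,0,0.01,0,0,0,0,0,0,0,0,0,0,0,0,0,0,0,0,0,0,0,0,0]' 1 25
python3 -m handwheel '[0,0,0.15,0,0,0,0,0,0.25,0,0,0,0,0,0.25,0,0,0,0,0,0.25,0,0,0,0.1,-0.2,0,0,0,0]'
python3 -m handwheel '[0.1,-0.24,0,0,0,0,0.1,-0.24,0,0,0,0,0.1,-0.24,0,0,0,0,0.1,-0.24,0,0,0,0,0.05,-0.24,0,0,0,0]'
python3 -m handwheel '[0,-0.26,0,0,0,0,0,-0.26,0,0,0,0,0,-0.26,0,0,0,0,0,-0.26,0,0,0,0,0,-0.26,0,0,0,0]'
cat > look.py <<'E'
from meas import *
np.set_printoptions(suppress=True,precision=4)
s=ctrl.get_state(); print('t',s['time'],s['eef_pos'])
for n in('scene','top'):
    im,de=shot(n); 
    for z,sl in((.074,1),(.134,2)):
        roi=np.s_[100:300,150:330] if n=='scene' else np.s_[120:260,195:380]
        m=hsv(im,(8,150,120),(22,255,255)); w=np.zeros_like(m); w[roi]=1
        for c,st,l in blobs(m&w,100):
            X=onplane(n,[c],z)[0]
            if (X[0]>.54)==(sl==2): print(n,st[2:5],X)
    b=hsv(im,(100,120,60),(125,255,255)); w=np.zeros_like(b); w[np.s_[100:245,80:150] if n=='top' else np.s_[205:384,320:435]]=1
    B=blobs(b&w,100)
    if B:
        l=max(B,key=lambda t:t[1][4])[2]; v,u=np.where(l); print('handle',onplane(n,[[u.mean(),v.mean()]],.215)[0])
E
python3 look.py; python3 pieces.py
```

```text
time: 16.07
eef_pos: [0.3827, 0.3097, 0.2163]
tcp_rot: [0.663, 0.749, -0.002, -0.002]
contact_force: [0.4, 0.3, -0.4]
opening: 0.706
finger_force: 0.0
time: 16.48
eef_pos: [0.3997, 0.2838, 0.3616]
tcp_rot: [0.66, 0.751, 0.006, 0.001]
contact_force: [0.9, -0.2, 1.4]
opening: 0.998
finger_force: 0.0
time: 16.9
eef_pos: [0.4671, 0.0984, 0.3518]
tcp_rot: [0.663, 0.749, -0.001, -0.001]
contact_force: [0.7, 0.1, 0.2]
opening: 1.005
finger_force: 0.0
time: 17.32
eef_pos: [0.4662, -0.0963, 0.3519]
tcp_rot: [0.663, 0.749, 0.0, -0.002]
contact_force: [1.5, 0.7, -0.0]
opening: 1.002
finger_force: 0.0
t 17.3167 [ 0.4662 -0.0963  0.3519]
scene [ 17  16 210] [ 0.4078 -0.2706  0.074 ]
scene [ 18  17 224] [ 0.4376 -0.1462  0.074 ]
scene [ 19  19 285] [ 0.4492 -0.01    0.074 ]
handle [0.3849 0.3116 0.215 ]
top [ 22  21 353] [ 0.4067 -0.273   0.074 ]
handle [0.3889 0.3141 0.215 ]
scene [338.815 308.598] [12 13 92] plane.03 reactor xy 0.05784381303171452 -0.01524351269980221 depth z 0.034770753441697555
scene [332.099 319.238] [ 11  12 101] plane.03 reactor xy 0.09135250676733424 -0.015005064425034019 depth z 0.03396392069761178
scene [345.529 330.827] [ 12  12 104] plane.03 reactor xy 0.09467742712895168 0.026179691871619937 depth z 0.03343425080446183
scene [340.029 369.369] [ 12  14 103] plane.03 reactor xy 0.17819030819059142 0.060045725239669986 depth z 0.03595696885887689
top [109.942 139.012] [11 11 86] plane.03 reactor xy 0.1821297964120186 0.06127357875106972 depth z 0.03220873459796603
top [123.194 165.   ] [10  9 67] plane.03 reactor xy 0.09660173548404806 0.02530051676429984 depth z 0.03360280910785729
top [136.457 164.8  ] [10  9 70] plane.03 reactor xy 0.09210144903324836 -0.015268130554007777 depth z 0.034108622067743455
top [137.053 176.039] [ 9  9 76] plane.03 reactor xy 0.05792377319814092 -0.014511187978413668 depth z 0.03456461283807677
```

All four pieces are in the tray and the handle is back at its starting spot. Jar A next.

```bash
python3 -m handwheel '[-0.04,0.19,0,0,0,-0.06,-0.04,0.19,0,0,0,0,-0.04,0.19,0,0,0,0,0,0,-0.2,0,0,0,0,0,-0.25,0,0,0]' 1 25
python3 -m handwheel '[0,0,-0.25,0,0,0,0,0,-0.25,0,0,0,0,0,-0.25,0,0,0,0,0,-0.2,0,0,0,0,0,0,0,0,0]'
python3 -m handwheel '[0,0,0,0,0,0,0,0,0,0,0,0]'
```

```text
time: 17.93
eef_pos: [0.4503, -0.0066, 0.2887]
tcp_rot: [0.695, 0.719, 0.003, 0.003]
contact_force: [1.3, -0.0, -1.1]
opening: 1.002
finger_force: 0.0
time: 18.35
eef_pos: [0.4435, -0.0065, 0.1362]
tcp_rot: [0.696, 0.718, -0.004, -0.007]
contact_force: [-0.6, 0.7, -0.3]
opening: 0.998
finger_force: 0.0
time: 18.52
eef_pos: [0.4501, -0.009, 0.1452]
tcp_rot: [0.697, 0.717, 0.001, 0.001]
contact_force: [1.2, -0.4, 0.8]
opening: 1.0
finger_force: 0.0
```

```bash
python3 -m handwheel '[-0.01,-0.02,-0.12,0,0,0,0,0,-0.12,0,0,0,0,0,-0.12,0,0,0,0,0,-0.1,0,0,0,0,0,-0.08,0,0,0]'
python3 -m handwheel '[0,0,-0.06,0,0,0,0,0,-0.06,0,0,0,0,0,-0.03,0,0,0,0,0,0,0,0,0,0,0,0,0,0,0]'
python3 -m handwheel '[0,0,0,0,0,0,0,0,0,0,0,0,0,0,0,0,0,0]'
python3 -m handwheel '[0,0,0,0,0,0,0,0,0,0,0,0,0,0,0,0,0,0,0,0,0,0,0,0,0,0,0,0,0,0]' 0.6 25
python3 -m handwheel '[0,0,0,0,0,0,0,0,0,0,0,0,0,0,0,0,0,0,0,0,0,0,0,0,0,0,0,0,0,0]'
```

```text
time: 18.93
eef_pos: [0.4497, -0.0129, 0.0644]
tcp_rot: [0.697, 0.717, 0.001, 0.002]
contact_force: [-0.1, -0.7, -0.0]
opening: 1.002
finger_force: 0.0
time: 19.35
eef_pos: [0.4481, -0.0128, 0.0405]
tcp_rot: [0.697, 0.717, 0.0, 0.0]
contact_force: [-0.4, 0.2, 0.2]
opening: 1.0
finger_force: 0.0
time: 19.6
eef_pos: [0.4479, -0.0128, 0.0404]
tcp_rot: [0.697, 0.717, 0.0, 0.0]
contact_force: [-0.3, -0.1, -0.1]
opening: 1.001
finger_force: 0.0
time: 20.02
eef_pos: [0.4474, -0.0127, 0.0401]
tcp_rot: [0.697, 0.717, -0.0, -0.0]
contact_force: [-2.8, 0.7, 5.0]
opening: 0.695
finger_force: 27.1
time: 20.43
eef_pos: [0.4474, -0.0127, 0.0401]
tcp_rot: [0.697, 0.717, -0.0, -0.0]
contact_force: [-2.8, -0.9, 5.3]
opening: 0.694
finger_force: 27.2
```

```bash
python3 -m handwheel '[0,0,0.05,0,0,0,0,0,0.1,0,0,0,0,0,0.15,0,0,0,0,0,0.15,0,0,0,0,0,0.15,0,0,0]' - 25
python3 -m handwheel '[0,0,0.15,0,0,0,0.07,0.033,0.1,0,0,0,0.14,0.07,0.05,0,0,0,0.16,0.08,0,0,0,0,0.16,0.08,0,0,0,0]'
python3 -m handwheel '[0.16,0.08,0,0,0,0,0.16,0.08,0,0,0,0,0.15,0.07,0,0,0,0,0.09,0.04,0,0,0,0,0.045,0.02,0,0,0,0]'
python3 -m handwheel '[0,0,0,0,0,0,0,0,0,0,0,0,0,0,0,0,0,0]'
```

```text
time: 20.85
eef_pos: [0.4469, -0.0125, 0.1301]
tcp_rot: [0.697, 0.717, -0.0, -0.0]
contact_force: [0.1, -0.2, -2.6]
opening: 0.694
finger_force: 28.0
time: 21.27
eef_pos: [0.5281, 0.0272, 0.1755]
tcp_rot: [0.698, 0.716, 0.001, 0.001]
contact_force: [-0.5, -0.2, -2.7]
opening: 0.695
finger_force: 28.2
time: 21.68
eef_pos: [0.6189, 0.0711, 0.174]
tcp_rot: [0.697, 0.717, 0.0, -0.0]
contact_force: [-0.7, -0.3, -2.7]
opening: 0.697
finger_force: 28.3
time: 21.93
eef_pos: [0.6167, 0.0699, 0.1743]
tcp_rot: [0.697, 0.717, -0.001, -0.001]
contact_force: [-0.3, -0.6, -3.4]
opening: 0.695
finger_force: 28.3
```

```bash
python3 -m handwheel '[0.005,0.003,-0.1,0,0,0,0,0,-0.12,0,0,0,0,0,-0.1,0,0,0,0,0,-0.06,0,0,0,0,0,-0.02,0,0,0]'
python3 -m handwheel '[0,0,-0.02,0,0,0,0,0,-0.02,0,0,0,0,0,-0.02,0,0,0,0,0,-0.01,0,0,0,0,0,0,0,0,0]'
python3 -m handwheel '[0,0,-0.01,0,0,0,0,0,-0.01,0,0,0,0,0,0,0,0,0]'
```

```text
time: 22.35
eef_pos: [0.6166, 0.0703, 0.1128]
tcp_rot: [0.698, 0.717, -0.001, -0.002]
contact_force: [-0.3, 0.8, -2.6]
opening: 0.698
finger_force: 28.2
time: 22.77
eef_pos: [0.6186, 0.0707, 0.1045]
tcp_rot: [0.697, 0.717, 0.0, 0.0]
contact_force: [-0.1, -0.1, -1.8]
opening: 0.695
finger_force: 28.2
time: 23.02
eef_pos: [0.6184, 0.0707, 0.1012]
tcp_rot: [0.697, 0.717, -0.0, -0.0]
contact_force: [-0.2, -0.1, -1.8]
opening: 0.695
finger_force: 28.2
```

```bash
python3 -m handwheel '[0,0,-0.007,0,0,0,0,0,0,0,0,0]'
python3 -m handwheel '[0,0,-0.007,0,0,0,0,0,0,0,0,0]'
```

```text
time: 23.18
eef_pos: [0.6186, 0.0707, 0.1003]
tcp_rot: [0.697, 0.717, 0.0, 0.0]
contact_force: [-0.3, 0.3, -3.0]
opening: 0.693
finger_force: 28.3
time: 23.35
eef_pos: [0.6187, 0.0707, 0.1002]
tcp_rot: [0.697, 0.717, -0.0, -0.0]
contact_force: [-1.8, 0.4, 2.3]
opening: 0.698
finger_force: 28.6
```

```bash
python3 -m handwheel '[0,0,0,0,0,0,0,0,0,0,0,0,0,0,0,0,0,0,0,0,0,0,0,0]' 1 25
python3 -m handwheel '[0,0,0.05,0,0,0,0,0,0.12,0,0,0,0,0,0.16,0,0,0,0,0,0.16,0,0,0,0,0,0.11,0,0,0]'
python3 -m handwheel '[-0.1,-0.12,0,0,0,0,-0.151,-0.181,0,0,0,0,-0.151,-0.181,0,0,0,0,-0.151,-0.181,0,0,0,0,-0.151,-0.181,0,0,0,0]'
python3 -m handwheel '[-0.151,-0.181,0,0,0,0,-0.151,-0.181,0,0,0,0,-0.12,-0.14,0,0,0,0,-0.08,-0.1,0,0,0,0,0,0,0,0,0,0]'
python3 look.py
```

```text
time: 23.68
eef_pos: [0.6187, 0.0706, 0.0994]
tcp_rot: [0.697, 0.717, 0.0, 0.0]
contact_force: [-0.4, 0.1, 1.2]
opening: 0.997
finger_force: 0.0
time: 24.1
eef_pos: [0.6195, 0.0707, 0.1924]
tcp_rot: [0.697, 0.717, 0.001, 0.001]
contact_force: [0.3, -0.4, -0.3]
opening: 0.998
finger_force: 0.0
time: 24.52
eef_pos: [0.512, -0.0568, 0.1899]
tcp_rot: [0.697, 0.717, 0.0, 0.001]
contact_force: [0.3, -0.6, 0.1]
opening: 0.999
finger_force: 0.0
time: 24.93
eef_pos: [0.4362, -0.1483, 0.1899]
tcp_rot: [0.699, 0.715, -0.0, 0.001]
contact_force: [1.3, 0.6, 0.6]
opening: 1.002
finger_force: 0.0
t 24.9333 [ 0.4362 -0.1483  0.1899]
scene [ 18  18 225] [ 0.4379 -0.1462  0.074 ]
scene [ 22  21 359] [0.6218 0.0741 0.134 ]
handle [0.3849 0.3118 0.215 ]
top [ 21  21 353] [ 0.4067 -0.2728  0.074 ]
top [ 21  21 348] [0.6158 0.0688 0.134 ]
handle [0.3889 0.3141 0.215 ]
```

```bash
python3 -m handwheel '[0.005,0.003,-0.1,0,0,0,0,0,-0.17,0,0,0,0,0,-0.17,0,0,0,0,0,-0.17,0,0,0,0,0,-0.12,0,0,0]'
python3 -m handwheel '[0,0,-0.1,0,0,0,0,0,-0.08,0,0,0,0,0,-0.05,0,0,0,0,0,-0.03,0,0,0,0,0,-0.01,0,0,0]'
python3 -m handwheel '[0,0,0,0,0,0,0,0,0,0,0,0,0,0,0,0,0,0]'
python3 -m handwheel '[0,0,0,0,0,0,0,0,0,0,0,0,0,0,0,0,0,0,0,0,0,0,0,0,0,0,0,0,0,0]' 0.6 25
python3 -m handwheel '[0,0,0,0,0,0,0,0,0,0,0,0,0,0,0,0,0,0]'
```

```text
time: 25.45
eef_pos: [0.4384, -0.1442, 0.0779]
tcp_rot: [0.697, 0.717, -0.0, -0.001]
contact_force: [-0.3, 0.5, -0.2]
opening: 1.0
finger_force: 0.0
time: 25.87
eef_pos: [0.4387, -0.1451, 0.0388]
tcp_rot: [0.697, 0.717, -0.0, -0.0]
contact_force: [-0.1, -0.1, 0.3]
opening: 0.997
finger_force: 0.0
time: 26.12
eef_pos: [0.439, -0.1461, 0.0401]
tcp_rot: [0.697, 0.717, 0.0, 0.001]
contact_force: [1.1, -0.3, 0.6]
opening: 1.006
finger_force: 0.0
time: 26.53
eef_pos: [0.4383, -0.1459, 0.0398]
tcp_rot: [0.697, 0.717, -0.0, -0.0]
contact_force: [-3.3, -0.1, 6.3]
opening: 0.692
finger_force: 27.2
time: 26.78
eef_pos: [0.4383, -0.1459, 0.0398]
tcp_rot: [0.697, 0.717, -0.0, -0.0]
contact_force: [-3.8, 0.3, 6.4]
opening: 0.696
finger_force: 27.3
```

```bash
python3 -m handwheel '[0,0,0.05,0,0,0,0,0,0.1,0,0,0,0,0,0.15,0,0,0,0,0,0.15,0,0,0,0,0,0.15,0,0,0]' - 25
python3 -m handwheel '[0,0,0.15,0,0,0,0.07,0.056,0.1,0,0,0,0.14,0.112,0.05,0,0,0,0.18,0.144,0,0,0,0,0.18,0.144,0,0,0,0]'
python3 -m handwheel '[0.18,0.144,0,0,0,0,0.18,0.144,0,0,0,0,0.15,0.12,0,0,0,0,0.09,0.07,0,0,0,0,0.04,0.03,0,0,0,0]'
python3 -m handwheel '[0,0,0,0,0,0,0,0,0,0,0,0,0,0,0,0,0,0]'
```

```text
time: 27.2
eef_pos: [0.4378, -0.1453, 0.1296]
tcp_rot: [0.697, 0.717, 0.0, -0.001]
contact_force: [0.9, 0.5, -2.9]
opening: 0.692
finger_force: 27.9
time: 27.62
eef_pos: [0.5248, -0.0768, 0.1751]
tcp_rot: [0.698, 0.716, 0.001, 0.001]
contact_force: [-0.0, -0.5, -2.9]
opening: 0.697
finger_force: 28.1
time: 28.03
eef_pos: [0.621, 0.0008, 0.1735]
tcp_rot: [0.697, 0.717, 0.0, -0.0]
contact_force: [-0.0, -0.2, -2.3]
opening: 0.693
finger_force: 28.2
time: 28.28
eef_pos: [0.6188, -0.0019, 0.1738]
tcp_rot: [0.698, 0.716, -0.001, -0.001]
contact_force: [0.0, -0.4, -1.7]
opening: 0.696
finger_force: 28.2
```

```bash
python3 -m handwheel '[0,0,-0.1,0,0,0,0,0,-0.12,0,0,0,0,0,-0.1,0,0,0,0,0,-0.06,0,0,0,0,0,-0.02,0,0,0]'
python3 -m handwheel '[0,0,-0.02,0,0,0,0,0,-0.02,0,0,0,0,0,-0.02,0,0,0,0,0,0,0,0,0,0,0,0,0,0,0]'
```

```text
time: 28.7
eef_pos: [0.618, -0.0018, 0.1122]
tcp_rot: [0.698, 0.716, -0.001, -0.002]
contact_force: [0.3, 0.5, -2.9]
opening: 0.694
finger_force: 28.2
time: 29.12
eef_pos: [0.6201, -0.0012, 0.1057]
tcp_rot: [0.697, 0.717, 0.0, 0.0]
contact_force: [-0.8, 0.5, -1.7]
opening: 0.697
finger_force: 28.2
```

```bash
python3 -m handwheel '[0,0,-0.015,0,0,0,0,0,-0.01,0,0,0,0,0,0,0,0,0]'
python3 -m handwheel '[0,0,-0.008,0,0,0,0,0,0,0,0,0]'
python3 -m handwheel '[0,0,-0.007,0,0,0,0,0,0,0,0,0]'
```

```text
time: 29.37
eef_pos: [0.6197, -0.0011, 0.1013]
tcp_rot: [0.697, 0.717, -0.0, -0.0]
contact_force: [0.1, -0.6, -2.9]
opening: 0.695
finger_force: 28.2
time: 29.53
eef_pos: [0.6198, -0.0012, 0.1001]
tcp_rot: [0.697, 0.717, -0.0, -0.0]
contact_force: [-0.5, -0.5, -2.6]
opening: 0.696
finger_force: 28.2
time: 29.7
eef_pos: [0.6199, -0.0012, 0.0999]
tcp_rot: [0.697, 0.717, -0.0, -0.0]
contact_force: [-1.5, -0.2, 0.7]
opening: 0.691
finger_force: 28.4
```

```bash
python3 -m handwheel '[0,0,0,0,0,0,0,0,0,0,0,0,0,0,0,0,0,0,0,0,0,0,0,0]' 1 25
python3 -m handwheel '[0,0,0.05,0,0,0,0,0,0.12,0,0,0,0,0,0.16,0,0,0,0,0,0.16,0,0,0,0,0,0.11,0,0,0]'
python3 -m handwheel '[-0.09,-0.115,0,0,0,0,-0.16,-0.2,0,0,0,0,-0.16,-0.2,0,0,0,0,-0.16,-0.2,0,0,0,0,-0.16,-0.2,0,0,0,0]'
python3 -m handwheel '[-0.16,-0.2,0,0,0,0,-0.16,-0.2,0,0,0,0,-0.16,-0.2,0,0,0,0,-0.12,-0.16,0,0,0,0,-0.09,-0.13,0,0,0,0]'
python3 -m handwheel '[0,0,0,0,0,0,0,0,0,0,0,0]'
python3 look.py
```

```text
time: 30.03
eef_pos: [0.6202, -0.0012, 0.0995]
tcp_rot: [0.697, 0.717, 0.0, 0.0]
contact_force: [0.4, -0.4, -0.5]
opening: 0.997
finger_force: 0.0
time: 30.45
eef_pos: [0.6208, -0.0013, 0.1925]
tcp_rot: [0.697, 0.717, 0.001, 0.001]
contact_force: [0.5, 0.1, 0.0]
opening: 0.996
finger_force: 0.0
time: 30.87
eef_pos: [0.5094, -0.1394, 0.1901]
tcp_rot: [0.697, 0.717, 0.0, 0.001]
contact_force: [0.3, 0.1, 0.2]
opening: 0.995
finger_force: 0.0
time: 31.28
eef_pos: [0.4054, -0.2737, 0.1902]
tcp_rot: [0.698, 0.716, -0.0, 0.001]
contact_force: [0.8, -0.1, 0.3]
opening: 1.0
finger_force: 0.0
time: 31.45
eef_pos: [0.4065, -0.2728, 0.19]
tcp_rot: [0.698, 0.716, 0.0, 0.001]
contact_force: [0.7, -0.3, -0.3]
opening: 1.002
finger_force: 0.0
t 31.45 [ 0.4065 -0.2728  0.19  ]
scene [ 17  16 196] [ 0.4078 -0.2719  0.074 ]
scene [ 20  21 324] [ 0.6223 -0.0009  0.134 ]
scene [ 22  22 374] [0.6225 0.074  0.134 ]
handle [0.3849 0.312  0.215 ]
top [ 20  22 345] [ 0.617  -0.0063  0.134 ]
top [ 21  21 348] [0.6158 0.0688 0.134 ]
handle [0.389  0.3142 0.215 ]
```

```bash
python3 -m handwheel '[0.004,0.003,-0.1,0,0,0,0,0,-0.17,0,0,0,0,0,-0.17,0,0,0,0,0,-0.17,0,0,0,0,0,-0.12,0,0,0]'
python3 -m handwheel '[0,0,-0.1,0,0,0,0,0,-0.08,0,0,0,0,0,-0.05,0,0,0,0,0,-0.03,0,0,0,0,0,-0.01,0,0,0]'
python3 -m handwheel '[0,0,0,0,0,0,0,0,0,0,0,0,0,0,0,0,0,0]'
python3 -m handwheel '[0,0,0,0,0,0,0,0,0,0,0,0,0,0,0,0,0,0,0,0,0,0,0,0,0,0,0,0,0,0]' 0.6 25
python3 -m handwheel '[0,0,0,0,0,0,0,0,0,0,0,0,0,0,0,0,0,0]'
```

```text
time: 31.97
eef_pos: [0.4076, -0.2694, 0.0777]
tcp_rot: [0.696, 0.718, 0.0, -0.001]
contact_force: [-0.2, 0.1, -1.4]
opening: 1.001
finger_force: 0.0
time: 32.38
eef_pos: [0.4078, -0.2707, 0.0388]
tcp_rot: [0.697, 0.717, 0.0, -0.0]
contact_force: [-0.4, 0.0, 0.8]
opening: 0.997
finger_force: 0.0
time: 32.63
eef_pos: [0.408, -0.2719, 0.0402]
tcp_rot: [0.697, 0.717, -0.0, 0.001]
contact_force: [0.1, 0.7, 0.1]
opening: 1.003
finger_force: 0.0
time: 33.05
eef_pos: [0.4074, -0.2717, 0.0399]
tcp_rot: [0.697, 0.717, -0.0, -0.0]
contact_force: [-3.3, 2.0, 4.8]
opening: 0.693
finger_force: 27.4
time: 33.3
eef_pos: [0.4074, -0.2717, 0.0399]
tcp_rot: [0.697, 0.717, -0.0, -0.0]
contact_force: [-3.1, 0.6, 5.3]
opening: 0.695
finger_force: 27.5
```

```bash
python3 -m handwheel '[0,0,0.05,0,0,0,0,0,0.1,0,0,0,0,0,0.15,0,0,0,0,0,0.15,0,0,0,0,0,0.15,0,0,0]' - 25
python3 -m handwheel '[0,0,0.15,0,0,0,0,0,0.1,0,0,0,0.086,0.078,0.05,0,0,0,0.157,0.144,0,0,0,0,0.186,0.17,0,0,0,0]'
python3 -m handwheel '[0.186,0.17,0,0,0,0,0.186,0.17,0,0,0,0,0.186,0.17,0,0,0,0,0.186,0.17,0,0,0,0,0.143,0.131,0,0,0,0]'
python3 -m handwheel '[0.072,0.065,0,0,0,0,0.043,0.039,0,0,0,0,0,0,0,0,0,0,0,0,0,0,0,0]'
```

```text
time: 33.72
eef_pos: [0.4069, -0.2707, 0.1293]
tcp_rot: [0.697, 0.717, 0.0, -0.001]
contact_force: [0.5, -0.2, -2.6]
opening: 0.693
finger_force: 28.1
time: 34.13
eef_pos: [0.4719, -0.2128, 0.1748]
tcp_rot: [0.699, 0.716, 0.0, 0.001]
contact_force: [0.4, 0.1, -3.1]
opening: 0.697
finger_force: 28.4
time: 34.55
eef_pos: [0.606, -0.0884, 0.1733]
tcp_rot: [0.697, 0.717, 0.0, -0.001]
contact_force: [0.6, -1.0, -2.4]
opening: 0.699
finger_force: 28.5
time: 34.88
eef_pos: [0.6213, -0.0759, 0.1736]
tcp_rot: [0.697, 0.717, -0.001, -0.001]
contact_force: [-0.1, -0.3, -2.5]
opening: 0.693
finger_force: 28.5
```

```bash
python3 -m handwheel '[0,0,-0.1,0,0,0,0,0,-0.12,0,0,0,0,0,-0.1,0,0,0,0,0,-0.06,0,0,0,0,0,-0.02,0,0,0]'
python3 -m handwheel '[0,0,-0.02,0,0,0,0,0,-0.02,0,0,0,0,0,-0.02,0,0,0,0,0,0,0,0,0,0,0,0,0,0,0]'
python3 -m handwheel '[0,0,-0.015,0,0,0,0,0,-0.01,0,0,0,0,0,0,0,0,0]'
python3 -m handwheel '[0,0,-0.008,0,0,0,0,0,0,0,0,0]'
```

```text
time: 35.3
eef_pos: [0.6199, -0.0763, 0.112]
tcp_rot: [0.698, 0.716, -0.001, -0.002]
contact_force: [-1.0, 0.0, -2.4]
opening: 0.697
finger_force: 28.5
time: 35.72
eef_pos: [0.6224, -0.0755, 0.1057]
tcp_rot: [0.697, 0.717, 0.0, 0.0]
contact_force: [0.2, 0.2, -2.7]
opening: 0.691
finger_force: 28.5
time: 35.97
eef_pos: [0.622, -0.0753, 0.1013]
tcp_rot: [0.697, 0.717, -0.0, -0.0]
contact_force: [-0.5, -0.3, -3.8]
opening: 0.69
finger_force: 28.5
time: 36.13
eef_pos: [0.622, -0.0754, 0.1001]
tcp_rot: [0.697, 0.717, -0.0, -0.0]
contact_force: [0.4, 0.1, -3.7]
opening: 0.694
finger_force: 28.5
```

```bash
python3 -m handwheel '[0,0,-0.007,0,0,0,0,0,0,0,0,0]'
python3 -m handwheel '[0,0,0,0,0,0,0,0,0,0,0,0,0,0,0,0,0,0,0,0,0,0,0,0]' 1 25
python3 -m handwheel '[0,0,0.05,0,0,0,0,0,0.12,0,0,0,0,0,0.2,0,0,0,0,0,0.25,0,0,0,0,0,0.25,0,0,0]'
python3 -m handwheel '[-0.1,-0.2,0.1,0,0,0,-0.1,-0.24,0,0,0,0,-0.1,-0.24,0,0,0,0,-0.1,-0.24,0,0,0,0,-0.1,-0.2,0,0,0,0]'
python3 -m handwheel '[0,0,0,0,0,0,0,0,0,0,0,0]'
python3 look.py; python3 pieces.py
python3 - <<'E'
from h import *
a,_=shot('scene','fin_s'); b,_=shot('top'); cv2.imwrite('pics/fin.png',cv2.resize(np.hstack([a[100:,140:450],b[80:364,70:400]]),None,fx=1.24,fy=1.24))
E
```

```text
time: 36.3
eef_pos: [0.6222, -0.0754, 0.1]
tcp_rot: [0.697, 0.717, -0.0, -0.0]
contact_force: [-2.0, 0.6, 1.6]
opening: 0.696
finger_force: 28.7
time: 36.63
eef_pos: [0.6225, -0.0756, 0.0997]
tcp_rot: [0.697, 0.717, 0.0, 0.001]
contact_force: [1.4, 0.2, -0.2]
opening: 0.996
finger_force: 0.0
time: 37.05
eef_pos: [0.6215, -0.0753, 0.2308]
tcp_rot: [0.697, 0.717, -0.0, -0.001]
contact_force: [1.1, 0.3, 0.6]
opening: 0.997
finger_force: 0.0
time: 37.47
eef_pos: [0.5464, -0.2455, 0.246]
tcp_rot: [0.697, 0.717, -0.0, 0.001]
contact_force: [-0.8, -0.8, -0.2]
opening: 0.999
finger_force: 0.0
time: 37.63
eef_pos: [0.5465, -0.245, 0.2454]
tcp_rot: [0.699, 0.715, 0.0, 0.0]
contact_force: [-0.7, 0.2, -0.2]
opening: 0.997
finger_force: 0.0
t 37.6333 [ 0.5465 -0.245   0.2454]
scene [ 20  19 311] [ 0.6254 -0.0746  0.134 ]
scene [ 21  21 353] [ 0.6237 -0.0007  0.134 ]
scene [ 22  22 377] [0.6227 0.0741 0.134 ]
handle [0.3849 0.3117 0.215 ]
top [ 20  22 343] [ 0.617  -0.0062  0.134 ]
top [ 21  21 352] [ 0.6192 -0.0796  0.134 ]
top [ 21  21 347] [0.6159 0.0688 0.134 ]
handle [0.3889 0.3142 0.215 ]
sc
[... 290 characters left out ...]
lane.03 reactor xy 0.09471720430343578 0.026202915178869753 depth z 0.03340023691591876
scene [339.981 369.385] [ 12  14 104] plane.03 reactor xy 0.1782898257383847 0.05997274494659809 depth z 0.03561616953411584
top [109.942 139.012] [11 11 86] plane.03 reactor xy 0.1821297964120186 0.06127357875106972 depth z 0.03363311354446652
top [123.25  164.971] [10  9 68] plane.03 reactor xy 0.09666957737012352 0.0251224705507736 depth z 0.03351827630386506
top [136.457 164.8  ] [10  9 70] plane.03 reactor xy 0.09210144903324836 -0.015268130554007777 depth z 0.034218876383060204
top [137.051 175.949] [ 9  9 78] plane.03 reactor xy 0.058197278422596595 -0.014528056259044592 depth z 0.03409420026262955
```

View pics/fin.png

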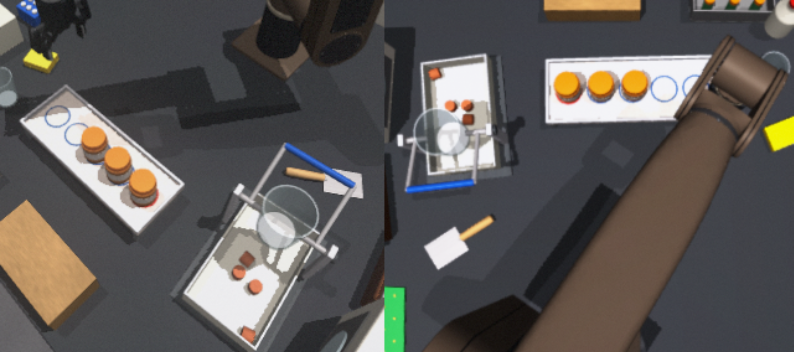

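The final view shows the three jars standing on the red ring and the next two, at right-view (567,88), (601,86) and (635,84). All four pieces lie in the tray, the vessel is upright, and no other jars are visible. Handing in.

```bash
python3 -c "
from plant import ctrl
print(ctrl.sign_off())"
```

```text
the job is handed in; nothing more can be done
None
```

The job is handed in: all four pieces are in the tray, the vessel is back upright, and the three jars present stand on circles 1 to 3 from the red one, within a few millimetres by both cameras; the sign-off gave no verdict.

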